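# Clamp the reel arbor in the label winder and switch it on

## Robot

A 7-joint arm with a two-finger parallel gripper is mounted at the origin on the work surface. World frame = base frame: x ahead of the robot, y to its left, z up, the work surface at z = 0. Lengths are in m, angles in rad, forces in N, time in s.
With the tool pointing down it reaches from about 0.4 to 0.9 m from the base axis. Payload 5.6 kg.
Tool frame: the origin (TCP) lies midway between the tips of the shut fingers; the grasp point (between the pads) lies 19 mm behind it; z points along the fingers, y is the line along which they close (so a half turn about z gives the same grasp; the last joint's range is limited). The gripper opens to 92 mm and grips with 3 to 60 N. Pads are 20 mm wide; open, the fingers measure 128 mm over their backs; the gripper's body (75 mm by 189 mm) begins 69 mm behind the grasp point.
Start: joints at [1.23, 0.468, -0.012, 1.603, 0.006, 1.071, -0.056], TCP at [0.191, -0.621, 0.215] pointing down, gripper open.
Joint ranges: [-2.53, 2.53], [-0.31, 2.02], [-1.57, 1.55], [0.28, 2.44], [-1.29, 4.43], [0.15, 1.84], [-2.92, 2.92]. Speed limits (rad/s): [2.57, 2.57, 3.14, 3.14, 3.14, 3.14, 3.14].

## Interface

Orientations are given as a 3x3 rotation matrix whose columns are the frame's x, y, z axes.
In Python, from station import env, effector, solver, viewer, workorder, search_frame, tip_of gives the robot as it stands. Calls block until the motion is done:
- env.reach(position, orientation): joint-space move of the TCP to a pose.
- env.movel(position, frame=None, rate=0.15): straight line of the TCP; frame=None keeps the orientation; rate is the mean speed in m/s.
- env.goto_joints(angles): joint-space move.
- effector.release() and effector.grasp(squeeze=None): open the fingers fully, or close them until they stop; squeeze is the grip in N (None keeps the last).
- env.pause(seconds).
- solver.inverse_kinematics(position, orientation): joint angles nearest the present ones, or None.
- env.sense(): the state.
- viewer.read_camera(name): name is "scene" or "top" or "wrist"; returns (picture, depth): 480x640x3 uint8, red, green, blue; 480x640 float32, m along the optical axis (not along the pixel's ray), 0 where there is no reading.
- viewer.camera_info(name): a dict with "intrinsics" (3x3 intrinsics, pixels), "eye" and "rotation" of the camera in the world; the wrist camera has in their place "T_tool_cam" (4x4, takes a point from camera to tool coordinates, whose origin is the TCP and whose axes are the flange's). Camera axes: x right, y up, looking along -z (the intrinsics and any distortion apply to the point x, -y, -z); pixel columns grow to the right and rows downward; lengths in m; the calibration is good to about 2 mm. A picture is of the moment at which its call begins: read the wrist's pose just before it. camera_info takes no time and is no camera call.
A pose or a line that the arm cannot do raises env.PlanningError and nothing moves.
- workorder.finish_job(): hands the job in; it is judged then, once.
Trained networks look in the newest picture that a camera, given by its name, has taken for a name from the list of things; names that differ only in an ending like _2 or _b are one class to them, and where a whole thing is asked for, a point or a joint stands for the part that bears it (a point fixed in the world has none). Each returns a list of dicts, best first, with "score" (0 to 1); they miss things now and then, are a little off and sometimes report something else, mostly with a low value. They report only what shows in the picture. A call takes as long as a camera call. They do not tell look-alikes from the thing itself.
- search_frame(camera, name): "at" ([x, y, z] in m, in world coordinates, good to about 4 mm: the middle of the surface that is visible of it).
- tip_of(camera, name): "at" ([x, y, z] in m, in world coordinates, good to about 4 mm: a listed point, or the origin of a listed thing).
The state is a dict: "t": time; "joint_positions": joint angles; "joint_velocities": joint speeds; "tau": joint torques, N m; "ee_pos": TCP position; "tcp_rot": TCP orientation; "wrist_force": force on the tool from outside, world axes, zero at the start; "moment": the same for the moment, N m; "gripper_width": finger opening in m; "grasp_force": force on a finger pad.
Only numpy, scipy, OpenCV 4.12 (cv2) and the standard library are available. Lean on these libraries where they do the work, as an engineer would, in place of code of your own. Each camera call takes 0.05 s, during which the arm holds its last target. There are 200 camera calls.

## Task

Get the label winder ready: take the arbor with the collar (not the plain one) out of its stand and stand it on the chuck face between the open jaws, then turn the chuck sleeve clockwise by its handles until all three jaws grip the arbor firmly and stay tight when you let go, without brute force. Only then flip the isolator lever over to on, away from its black off bar, and leave the other things on the bench where they are.

Things in the scene. Friction and masses are not known exactly. Their poses are not given: they have to be found in the camera images.
- arbor: the arbor to clamp: one turned aluminium part 140 mm tall, standing upright in one of the stand's two holes. From its foot up: shank 30 mm diameter and 55 mm long (the jaws grip this); a round collar 56 mm diameter, 10 mm thick (55 to 65 mm above the foot); spindle 26 mm diameter up to 140 mm (grip here). About 0.35 kg. Origin at the centre of its foot, z up the axis
- plain_arbor: the other arbor, alike but without a collar, in the stand's other hole; leave it there. Origin at the centre of its foot
- stand: wooden block 170 (x) x 80 (y) x 50 mm with two holes 33 mm wide and 40 mm deep, 50 mm either side of its centre along its x axis; an arbor's foot rests 10 mm above the bench. Fixed. Origin at the centre of its underside
- chuck_seat (a point): centre of the winder's flat round chuck face (80 mm diameter), 75 mm above the bench; the arbor's foot is to stand here. z up along the chuck axis; x points to the winder's rear
- winder: grey label winder, fixed; origin on the bench under the chuck axis, x to its rear. Motor box 45 mm high, from 75 mm in front (-x) of the axis to 140 mm behind, 85 mm to each side. A fixed clear plastic guard covers the rear on two brackets: a level plate 125 to 131 mm above the bench, from 45 to 140 mm behind the axis, 115 mm to each side; handles under it cannot be reached from above
- sleeve (a joint): turn of the chuck sleeve, rad; it grows as the sleeve turns clockwise seen from above, which moves the three jaws in by 2.5 mm per rad (at 0 the jaw faces are 24.2 mm from the axis). Stiff: about 0.4 N m to turn it freely, more once the jaws bear on something; it stays where it is left. It takes more than half a turn to close
- handle0 (a point): top centre of one of three equal upright black handles, round, 20 mm diameter, 52 mm tall (top 105 mm, foot 53 mm above the bench), fixed on spokes to the sleeve 120 degrees apart, 90 mm from the chuck axis; they go round with the sleeve
- handle1 (a point): top centre of one of three equal upright black handles, round, 20 mm diameter, 52 mm tall (top 105 mm, foot 53 mm above the bench), fixed on spokes to the sleeve 120 degrees apart, 90 mm from the chuck axis; they go round with the sleeve
- handle2 (a point): top centre of one of three equal upright black handles, round, 20 mm diameter, 52 mm tall (top 105 mm, foot 53 mm above the bench), fixed on spokes to the sleeve 120 degrees apart, 90 mm from the chuck axis; they go round with the sleeve
- jaw0: one of the three steel jaws on the chuck face, 14 mm wide, 34 mm tall, top 110 mm above the bench; all move together. Origin on the chuck axis when the joint is 0, moving with the jaw; x points outwards
- jaw1: one of the three steel jaws on the chuck face, 14 mm wide, 34 mm tall, top 110 mm above the bench; all move together. Origin on the chuck axis when the joint is 0, moving with the jaw; x points outwards
- jaw2: one of the three steel jaws on the chuck face, 14 mm wide, 34 mm tall, top 110 mm above the bench; all move together. Origin on the chuck axis when the joint is 0, moving with the jaw; x points outwards
- isolator (a joint): isolator lever, rad: 0 = off (leaning to the box's -x side, where a black off bar is marked on the box top), 1.4 = on (leaning to +x). It snaps over its middle (0.7, upright) and stays at either end
- isolator_tip (a point): end of the isolator lever, 80 mm from its pivot; the last 34 mm is a black grip 22 mm in diameter. Its axes: y along the lever's hinge
- isolator_box: grey isolator box 110 (x) x 90 (y) x 60 mm, fixed; the lever's pivot is above its centre, 62 mm above the bench, and swings in its x-z plane. Origin at the centre of its underside
- tape: bystander: roll of packing tape lying flat: ring, 104 mm outside, 48 mm high. Origin at the underside
- carton: bystander: brown carton, 100 x 140 x 70 mm. Origin at the underside
- small_box: bystander: pale paper box, 60 x 90 x 45 mm. Origin at the underside
- spray: bystander: white closed bottle, 60 mm diameter, 150 mm tall. Origin at the underside
- driver: bystander: screwdriver with a black handle, 180 mm long, lying; origin at mid-length
- cup: bystander: white mug, 76 mm diameter, 90 mm tall. Origin at the underside
Things that resemble listed ones, but are neither listed nor needed, are in the scene too. What is shaped like the isolator_box but pink is not meant.

How it is judged:
On the way, in this order (a step that is already met when the one before it is completed fails the run):
1. the arbor with the collar stands on the chuck face between the jaws, isolator still off (horizontal distance between arbor and chuck_seat below 0.012 m and z of arbor in the frame of chuck_seat between -0.004 and 0.006 m and angle between arbor's own z axis and vertical below 0.12 rad and value of joint isolator below 0.4 rad), for 0.2 s.
2. all three jaws grip the arbor firmly, isolator still off (horizontal distance between arbor and chuck_seat below 0.004 m and z of arbor in the frame of chuck_seat between -0.004 and 0.006 m and angle between arbor's own z axis and vertical below 0.06 rad and contact force between each of jaw0, jaw1, jaw2 and arbor above 15 N and value of joint isolator below 0.4 rad), for 0.3 s.
3. the isolator lever is over at on (value of joint isolator above 1.2 rad), for 0.2 s.
At the end, for the whole second after the job is handed in: the collared arbor stands upright (within 0.06 rad) on the chuck face, its foot within 4 mm of the chuck axis, each of the three jaws presses it with more than 15 N, all at rest, and the isolator lever is at on (joint above 1.2 rad) (horizontal distance between arbor and chuck_seat below 0.004 m and z of arbor in the frame of chuck_seat between -0.004 and 0.006 m and angle between arbor's own z axis and vertical below 0.06 rad and contact force between each of jaw0, jaw1, jaw2 and arbor above 15 N and value of joint isolator above 1.2 rad and linear speed of arbor below 0.02 m/s and velocity of joint sleeve below 0.05 rad/s); the robot touches nothing.
It fails at once if the arbor is crushed: a jaw presses it with more than 280 N (contact force between any of jaw0, jaw1, jaw2 and arbor above 280 N).
It fails at once if the plain arbor is taken out of the stand (distance of plain_arbor from where it was at the start of the episode above 0.02 m).
It fails at once if another thing on the bench is shifted by more than 30 mm (distance of any of tape, carton, small_box, spray, driver, cup from where it was at the start of the episode above 0.03 m).
It also fails if it takes over 72 s, if anything falls off the work surface, if the arm or the gripper's body presses on something with over 40 N, if the wrist force passes 120 N, or if a joint passes its speed limit or range.

## Working session

There is one attempt and no reset: what is moved stays moved. The work goes in short steps, each a Python script; the robot and the scene stay as the last script left them, time stands still between calls to the robot, and variables do not carry over. Pictures are saved under pics/ and viewed, at most 10 in all, crops included, and the job is handed in when it is done.

```bash
ls; mkdir -p pics; python3 - <<'E'
from station import env, effector, solver, viewer, workorder, search_frame, tip_of
import cv2, numpy as np
for c in ("scene","top"):
    p,d=viewer.read_camera(c); cv2.imwrite(f"pics/{c}0.png",p[:,:,::-1]); np.savez(f"pics/{c}0.npz",p=p,d=d)
    i=viewer.camera_info(c); print(c,i)
    for n in ["arbor","plain_arbor","stand","chuck_seat","winder","handle0","handle1","handle2","jaw0","jaw1","jaw2","isolator_tip","isolator_box"]:
        print(n,[(np.round(r["at"],3).tolist(),round(r["score"],2)) for r in tip_of(c,n)][:4])
print(env.sense()["t"])
E
```

```text
pics
scene {'intrinsics': array([[434.05391849,   0.        , 322.70925055],
       [  0.        , 434.05391849, 241.03669865],
       [  0.        ,   0.        ,   1.        ]]), 'eye': array([ 0.94495281, -0.33931985,  0.91939538]), 'rotation': array([[ 0.7095083 , -0.56562818,  0.42031267],
       [ 0.7045487 ,  0.5816091 , -0.40662265],
       [-0.01446044,  0.58463289,  0.81116908]])}
arbor [([0.503, -0.335, 0.014], 0.6), ([0.657, 0.424, -0.002], 0.38)]
plain_arbor [([0.405, -0.361, 0.009], 0.89), ([0.542, 0.03, 0.073], 0.49)]
stand [([0.453, -0.348, -0.002], 0.8)]
chuck_seat [([0.538, 0.032, 0.073], 0.84), ([0.439, -0.158, 0.002], 0.41)]
winder [([0.54, 0.029, -0.001], 0.66)]
handle0 [([0.48, -0.038, 0.106], 0.69), ([0.513, 0.116, 0.104], 0.56)]
handle1 [([0.48, -0.038, 0.106], 0.69), ([0.513, 0.116, 0.104], 0.56)]
handle2 [([0.48, -0.038, 0.106], 0.69), ([0.513, 0.116, 0.104], 0.56)]
jaw0 [([0.544, 0.03, 0.074], 0.64), ([0.54, 0.033, 0.071], 0.62), ([0.54, 0.026, 0.074], 0.43)]
jaw1 [([0.544, 0.03, 0.074], 0.64), ([0.54, 0.033, 0.071], 0.62), ([0.54, 0.026, 0.074], 0.43)]
jaw
[... 1217 characters left out ...]
64)]
handle2 [([0.631, 0.011, 0.105], 0.95), ([0.518, 0.114, 0.109], 0.7), ([0.478, -0.033, 0.105], 0.64)]
jaw0 [([0.545, 0.033, 0.076], 0.57), ([0.54, 0.03, 0.076], 0.46), ([0.539, 0.032, 0.071], 0.4), ([0.543, 0.031, -0.0], 0.39)]
jaw1 [([0.545, 0.033, 0.076], 0.57), ([0.54, 0.03, 0.076], 0.46), ([0.539, 0.032, 0.071], 0.4), ([0.543, 0.031, -0.0], 0.39)]
jaw2 [([0.545, 0.033, 0.076], 0.57), ([0.54, 0.03, 0.076], 0.46), ([0.539, 0.032, 0.071], 0.4), ([0.543, 0.031, -0.0], 0.39)]
isolator_tip [([0.407, 0.353, 0.128], 0.73), ([0.233, 0.309, 0.122], 0.57), ([0.474, 0.607, 0.122], 0.52)]
isolator_box [([0.463, 0.348, 0.0], 0.9), ([0.275, 0.286, 0.001], 0.81), ([0.528, 0.612, -0.002], 0.55)]
1.4
```

View pics/scene0.png

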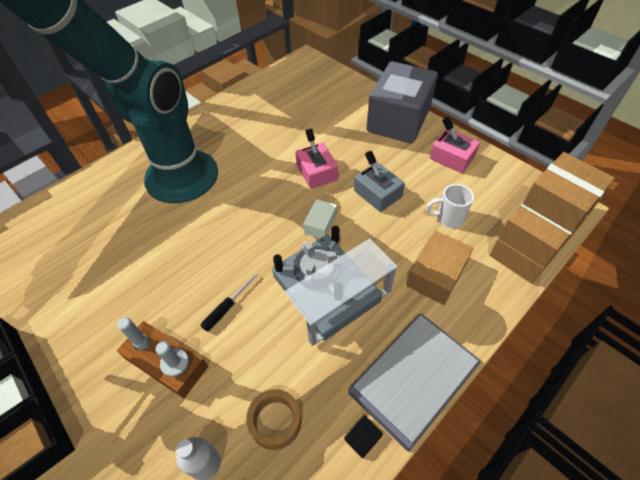

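View pics/top0.png

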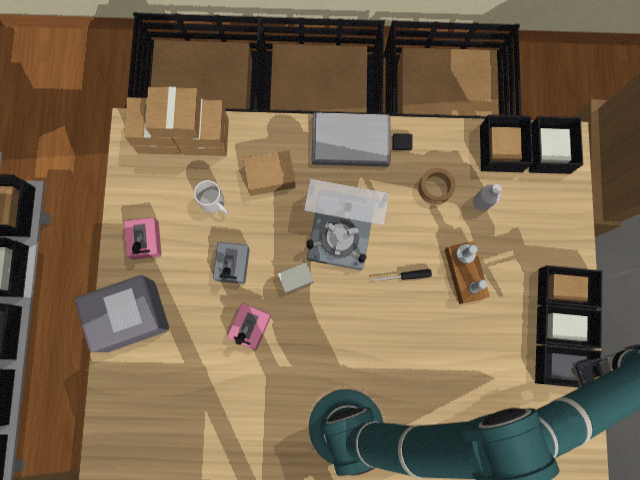

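The collared arbor is at top px (467,253), scene px (172,358). The plain arbor is at top (478,285) and must stay. The grey isolator is at top (231,262); its pink look-alikes are at (141,238) and (249,326). The chuck is at top (341,238), with its handles at (310,244), (368,247) and one under the guard near (348,205).

Next I'll refine the positions from depth and make the close crop.

```bash
cat > h.py <<'E'
from station import env, effector, solver, viewer, workorder, search_frame, tip_of
import numpy as np, cv2
def cloud(c,d,ee=None):
    i=viewer.camera_info(c);K=i["intrinsics"]
    v,u=np.mgrid[:480,:640]
    P=np.stack([(u-K[0,2])/K[0,0]*d,-(v-K[1,2])/K[1,1]*d,-d],-1)
    return P@i["rotation"].T+i["eye"]
def down(yaw):  # tool pointing down, closing axis y at world angle yaw
    y=np.array([np.cos(yaw),np.sin(yaw),0]);z=np.array([0,0,-1.])
    return np.column_stack([np.cross(y,z),y,z])
def S():
    s=env.sense();return s
E
python3 - <<'E'
from h import *
for c in("top","scene"):
    q=np.load(f"pics/{c}0.npz");P=cloud(c,q["d"]);p=q["p"]
    def near(n,xy,r,z0,z1):
        m=(np.hypot(P[...,0]-xy[0],P[...,1]-xy[1])<r)&(P[...,2]>z0)&(P[...,2]<z1)&(q["d"]>0)
        X=P[m]; 
        if len(X): print(c,n,len(X),"mean",X.mean(0).round(4),"mid",((X.min(0)+X.max(0))/2).round(4),"zmax",X[:,2].max().round(3))
        return X
    near("arbor top",(.503,-.336),.03,.142,.16); near("collar",(.503,-.336),.04,.068,.082)
    near("plain top",(.406,-.36),.03,.142,.16)
    for n,h in (("hA",(.479,-.035)),("hB",(.517,.115)),("hC",(.631,.011))): near(n,h,.022,.098,.112)
    near("jaws",(.54,.031),.06,.106,.114); X=near("face",(.54,.031),.05,.070,.080)
    if len(X): print("circle", cv2.minEnclosingCircle(X[:,:2].astype(np.float32)))
    X=near("guard",(.63,.015),.16,.120,.137)
    if len(X): print(cv2.minAreaRect((X[:,:2]*1000).astype(np.float32)))
    near("tip",(.408,.352),.03,.11,.14); X=near("isobox",(.464,.348),.09,.052,.066)
    if len(X): print(cv2.minAreaRect((X[:,:2]*1000).astype(np.float32)))
for n in("spray","cup","small_box","driver","tape"): print(n,[(np.round(r["at"],3).tolist(),round(r["score"],2)) for r in tip_of("top",n)][:2])
print(viewer.camera_info("wrist")["T_tool_cam"].round(3))
a=cv2.imread("pics/top0.png")[190:350,200:520];s=cv2.imread("pics/scene0.png")[220:400,100:420]
cv2.imwrite("pics/crop1.png",cv2.resize(np.vstack([a,s]),None,fx=1.75,fy=1.75,interpolation=cv2.INTER_CUBIC)[:600])
E
```

```text
top arbor top 70 mean [ 0.5045 -0.3348  0.149 ] mid [ 0.5051 -0.3352  0.1498] zmax 0.157
top collar 164 mean [ 0.5015 -0.3307  0.075 ] mid [ 0.5043 -0.334   0.0751] zmax 0.082
top plain top 68 mean [ 0.4076 -0.359   0.1494] mid [ 0.408  -0.3594  0.1503] zmax 0.159
top hA 33 mean [ 0.4819 -0.0338  0.1047] mid [ 0.4822 -0.0347  0.105 ] zmax 0.111
top hB 35 mean [0.5186 0.1173 0.1053] mid [0.5188 0.1167 0.1055] zmax 0.112
top jaws 71 mean [0.5433 0.0314 0.1098] mid [0.538  0.0279 0.1099] zmax 0.114
top face 454 mean [0.5412 0.0317 0.0747] mid [0.5393 0.0314 0.075 ] zmax 0.08
circle ((0.5400336384773254, 0.030899761244654655), 0.0499495305120945)
top guard 2377 mean [0.6346 0.0166 0.1307] mid [0.604  0.0171 0.1286] zmax 0.137
((596.512939453125, 22.710617065429688), (229.9934844970703, 177.17587280273438), 80.90778350830078)
top tip 68 mean [0.4218 0.3496 0.1224] mid [0.4216 0.3506 0.1235] zmax 0.135
top isobox 855 mean [0.4666 0.3459 0.0598] mid [0.4651 0.3471 0.0592] zmax 0.066
((465.072509765625, 347.4287109375), (90.58696746826172, 111.42518615722656), 85.42830657958984)
scene arbor 
[... 746 characters left out ...]
9296875, 13.83538818359375), (229.17208862304688, 96.32135009765625), 80.85492706298828)
scene tip 73 mean [0.423  0.3457 0.1185] mid [0.421  0.3473 0.1193] zmax 0.128
scene isobox 897 mean [0.4695 0.3385 0.0588] mid [0.4647 0.3442 0.059 ] zmax 0.066
((464.7503356933594, 344.787353515625), (92.29094696044922, 109.50214385986328), 85.28128814697266)
spray [([0.679, -0.403, -0.0], 0.73)]
cup [([0.658, 0.418, 0.002], 0.95)]
small_box [([0.423, 0.159, 0.0], 0.59)]
driver [([0.437, -0.156, -0.003], 0.83), ([0.679, -0.404, 0.002], 0.37)]
tape [([0.715, -0.257, 0.002], 0.68)]
[[ 0.001  0.968  0.25   0.07 ]
 [ 1.    -0.001 -0.     0.   ]
 [ 0.     0.25  -0.968 -0.169]
 [ 0.     0.     0.     1.   ]]
```

View pics/crop1.png

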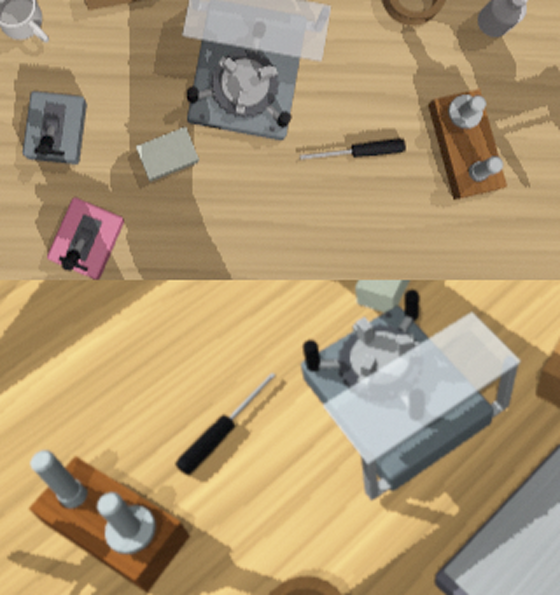

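The crop confirms the choice: the collar ring is on the arbor at top px (467,253), world (0.504,-0.336), and the other arbor is plain. The guard, handles and face put the chuck axis at about (0.541,0.030), with winder yaw −9°. Picking now.

```bash
python3 - <<'E'
from h import *
C=np.array([.541,.0305]);A=np.array([.504,-.336])
s=S();R0=s["tcp_rot"];print(R0.round(2).tolist())
for off in(-90,90):
    o=[]
    for a in (-128,-133,-150,180,150,120,100):
        t=np.radians(a);q=solver.inverse_kinematics([*(C+.09*np.array([np.cos(t),np.sin(t)])),.066],down(t+np.radians(off)))
        o.append(None if q is None else (a,np.round(q,2).tolist()))
    print(off,*o,sep="\n")
for y in(104,-76):
    q=solver.inverse_kinematics([*A,.096],down(np.radians(y)));print(y,q if q is None else np.round(q,2)); 
    q=solver.inverse_kinematics([*C,.162],down(np.radians(y)));print(y,q if q is None else np.round(q,2)); 
yaw=np.radians(104) if abs((down(np.radians(104))*R0).sum())>abs((down(np.radians(-76))*R0).sum()) else np.radians(-76)
best=min((104,-76),key=lambda y:np.abs(np.array(solver.inverse_kinematics([*A,.22],down(np.radians(y))))-s["joint_positions"]).max())
R=down(np.radians(best));print("yaw",best)
env.reach([*A,.24],R)
env.movel([*A,.10],rate=.15)
effector.grasp(25); s=S();print(s["t"],s["gripper_width"],s["grasp_force"],s["wrist_force"].round(1) if hasattr(s["wrist_force"],"round") else s["wrist_force"])
E
```

```text
[[0.96, 0.29, -0.0], [0.29, -0.96, -0.0], [-0.0, 0.0, -1.0]]
-90
(-128, [0.97, 0.96, -1.33, 2.05, 1.08, 1.12, 1.59])
(-133, [0.97, 0.95, -1.33, 2.06, 1.08, 1.11, 1.49])
(-150, [0.94, 0.92, -1.33, 2.1, 1.06, 1.08, 1.14])
(180, [0.6, 0.57, -0.9, 2.14, 0.67, 0.74, 0.83])
(150, [0.48, 0.58, -0.87, 2.1, 0.66, 0.75, 0.23])
(120, [0.36, 0.61, -0.81, 2.02, 0.63, 0.78, -0.3])
(100, [0.29, 0.62, -0.73, 1.95, 0.58, 0.79, -0.6])
90
(-128, [0.39, 0.47, -0.45, 2.08, 0.33, 0.66, -0.95])
(-133, [0.38, 0.46, -0.45, 2.09, 0.33, 0.65, -1.04])
(-150, [0.37, 0.44, -0.49, 2.13, 0.34, 0.64, -1.4])
(180, [0.31, 0.44, -0.53, 2.16, 0.37, 0.63, -2.05])
(150, [0.14, 0.44, -0.44, 2.12, 0.31, 0.64, -2.61])
(120, [-0.97, 0.6, 0.89, 2.1, -0.69, 0.76, -2.26])
(100, [0.61, 1.03, -1.33, 1.93, 1.11, 1.19, 2.16])
104 [ 1.04  0.66 -0.7   1.77  0.52  0.91  1.93]
104 [ 0.67  0.6  -1.05  1.87  0.6   1.03  1.19]
-76 [ 0.62  0.54 -0.12  1.8   0.08  0.81 -0.86]
-76 [ 0.34  0.42 -0.57  1.89  0.28  0.91 -1.69]
yaw -76
5.3083 0.02574998972883153 24.997631013393402 [-0.   0.7  0.1]
```

```bash
python3 - <<'E'
from h import *
C=np.array([.541,.0305])
p=S()["ee_pos"];print(p)
env.movel([p[0],p[1],.245],rate=.15)
env.movel([*C,.245],rate=.2)
s=S();print(s["ee_pos"],s["gripper_width"],s["wrist_force"],s["t"])
for c in("scene","top"):
    im,d=viewer.read_camera(c);cv2.imwrite(f"pics/{c}1.png",im[:,:,::-1])
    for n in("arbor","chuck_seat"): print(c,n,[(np.round(r["at"],3).tolist(),round(r["score"],2)) for r in tip_of(c,n)][:3])
    if c=="scene": cv2.imwrite("pics/crop2.png",cv2.resize(im[150:350,220:440,::-1],None,fx=2.7,fy=2.7))
E
```

```text
[ 0.50393435 -0.33579777  0.09994279]
[0.54097441 0.02939862 0.24494946] 0.025552664712567976 [-0.14505591 -0.3646515  -4.86363444] 8.4167
scene arbor [([0.541, 0.027, 0.157], 0.77)]
scene chuck_seat [([0.534, 0.033, 0.072], 0.72), ([0.541, 0.031, 0.07], 0.54)]
top arbor [([0.539, 0.033, 0.153], 0.43)]
top chuck_seat [([0.541, 0.032, 0.076], 0.64), ([0.544, 0.031, -0.002], 0.42)]
```

View pics/crop2.png

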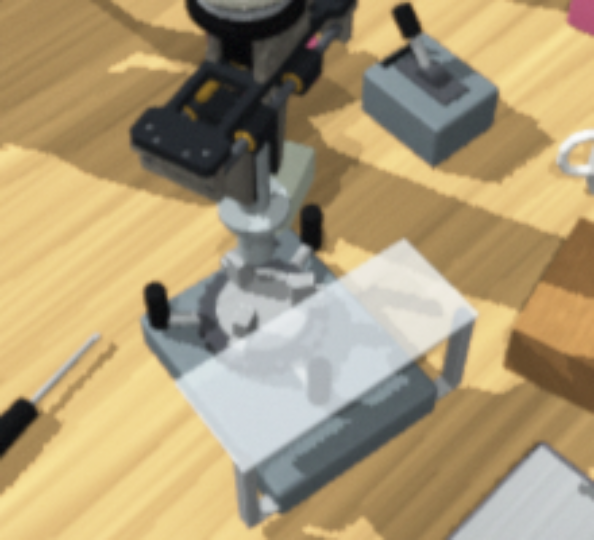

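The arbor is held upright, collar visible at crop px (253,208), and centred above the chuck face. Lowering it with a force check.

```bash
python3 - <<'E'
from h import *
C=np.array([.541,.0305])
env.movel([*C,.170],rate=.1);f0=S()["wrist_force"][2]
z=.170
while z>.160:
    z-=.001; env.movel([*C,z],rate=.03)
    f=S()["wrist_force"][2]
    if f-f0>3: break
s=S();print(z,s["ee_pos"],f0,s["wrist_force"],s["t"])
effector.release();env.pause(.2)
p=S()["ee_pos"];env.movel([p[0],p[1],.29],rate=.2)
# first grasp: handle A
im,d=viewer.read_camera("top");P=cloud("top",d)
m=(np.hypot(P[...,0]-.541,P[...,1]-.03)<.03)&(P[...,2]>.19);print("arbor pts",m.sum(),P[m].mean(0) if m.any() else 0)
for n in("arbor","handle0"): print(n,[(np.round(r["at"],3).tolist(),round(r["score"],2)) for r in tip_of("top",n)][:3])
viewer.read_camera("scene");
for n in("arbor","handle0"): print(n,[(np.round(r["at"],3).tolist(),round(r["score"],2)) for r in tip_of("scene",n)][:3])
print(S()["t"])
E
```

```text
0.164 [0.54127369 0.03057761 0.16489257] -4.189935930231145 [-2.15464525 -0.55683699  4.28685143] 11.1167
arbor pts 666 [0.54098425 0.03007022 0.6279124 ]
arbor [([0.535, 0.032, 0.073], 0.74), ([0.436, -0.155, -0.002], 0.24)]
handle0 [([0.514, 0.116, 0.108], 0.71)]
arbor [([0.543, 0.032, 0.075], 0.84), ([0.454, -0.346, 0.005], 0.22)]
handle0 [([0.479, -0.034, 0.106], 0.69), ([0.514, 0.118, 0.104], 0.59)]
13.4583
```

```bash
cat >> h.py <<'E'
C=np.array([.541,.0305]); ZG=.068
def pose(a,z,r=.09):
    return [*(C+r*np.array([np.cos(a),np.sin(a)])),z],down(a-np.pi/2)
def ft(a):  # resisting force, tangential (clockwise push -> resistance along +ccw), radial
    w=S()["wrist_force"];t=np.array([-np.sin(a),np.cos(a)]);return w[:2]@t, w[:2]@np.array([np.cos(a),np.sin(a)]), w[2]
E
python3 - <<'E'
from h import *
a0=np.radians(-133.3)
p,R=pose(a0,.30)
env.reach(p,R); print(S()["joint_positions"])
p,_=pose(a0,ZG);env.movel(p,rate=.2)
print(ft(a0)); effector.grasp(20); s=S();print(s["gripper_width"],s["t"],ft(a0))
a=a0
for k in range(4):
    a-=np.radians(5);p,R=pose(a,ZG);env.movel(p,frame=R,rate=.06)
    print(np.degrees(a).round(1),np.round(ft(a),1),S()["gripper_width"].round(4),round(S()["t"],2))
print(S()["joint_positions"])
E
```

```text
[ 1.07874822  0.34497607 -1.28487625  1.84721354  0.35354934  1.2147625
  2.06844019]
(np.float64(-1.0642752974880119), np.float64(0.5060917351330569), np.float64(0.4303695072988963))
0.019862788553562136 18.8583 (np.float64(-2.8117516227123787), np.float64(0.949195270395967), np.float64(1.2363576536670187))Traceback (most recent call last):
  File "<stdin>", line 10, in <module>
AttributeError: 'float' object has no attribute 'round'
```

```bash
python3 - <<'E'
from h import *
for d in np.arange(-145,-257,-8.):
    a=np.radians(d);p,R=pose(a,ZG)
    try: env.movel(p,frame=R,rate=.08)
    except env.PlanningError as e: print(d,"plan",e);break
    print(d,np.round(ft(a),1),round(S()["gripper_width"],4),round(S()["t"],2))
    if abs(ft(a)[0])>22: break
print(np.round(S()["joint_positions"],2))
E
```

```text
-145.0 [-2.2  0.1 -1.6] 0.0198 19.43
-153.0 [-1.5 -0.2 -2. ] 0.0197 19.73
-161.0 [-0.8  0.1 -2.3] 0.0197 20.04
-169.0 [-1.2  0.1 -3.1] 0.0194 20.35
-177.0 [-0.6  0.5 -1.9] 0.0195 20.66
-185.0 [-0.6 -0.1 -1.8] 0.0197 20.97
-193.0 [-2.3  1.8 -2.7] 0.0197 21.27
-201.0 [-0.9  0.7 -3.9] 0.0193 21.58
-209.0 [-1.8  1.  -4.3] 0.0196 21.89
-217.0 [-0.4  1.  -5.5] 0.0198 22.2
-225.0 [-2.3  2.1 -6.6] 0.0192 22.51
-233.0 [-1.   2.1 -7.2] 0.0195 22.82
-241.0 [-1.2  2.7 -6.7] 0.0198 23.12
-249.0 [-1.9  3.6 -8.6] 0.0196 23.43
[ 0.1   0.52 -0.47  2.    0.35  0.7  -0.22]
```

```bash
python3 - <<'E'
from h import *
a=np.radians(-256);p,R=pose(a,ZG);env.movel(p,frame=R,rate=.08);print(ft(a))
effector.release();env.pause(.1);print(ft(a))
p,_=pose(a,.25);env.movel(p,rate=.2)
q0=np.array(S()["joint_positions"])
b=np.radians(-136)
p,R=pose(np.radians(-180),.27);env.reach(p,R)
im,d=viewer.read_camera("scene");cv2.imwrite("pics/crop3.png",cv2.resize(im[150:350,220:440,::-1],None,fx=2.7,fy=2.7))
for n in("arbor","handle0"): print(n,[(np.round(r["at"],3).tolist(),round(r["score"],2)) for r in tip_of("scene",n)][:3])
viewer.read_camera("top")
print("top",[(np.round(r["at"],3).tolist(),round(r["score"],2)) for r in tip_of("top","handle0")][:3])
print(S()["t"],np.round(S()["joint_positions"],2))
E
```

```text
(np.float64(-0.6475385052305457), np.float64(3.5520107964303222), np.float64(-9.536415926495923))
(np.float64(0.7535131318765325), np.float64(-0.5279857403574232), np.float64(0.9625161995031838))
arbor [([0.54, 0.033, 0.074], 0.6)]
handle0 [([0.477, -0.034, 0.108], 0.65), ([0.518, 0.116, 0.104], 0.64)]
top [([0.408, 0.357, 0.128], 0.47)]
27.625 [ 0.53  0.13 -0.72  1.96  0.1   1.08  1.34]
```

View pics/crop3.png

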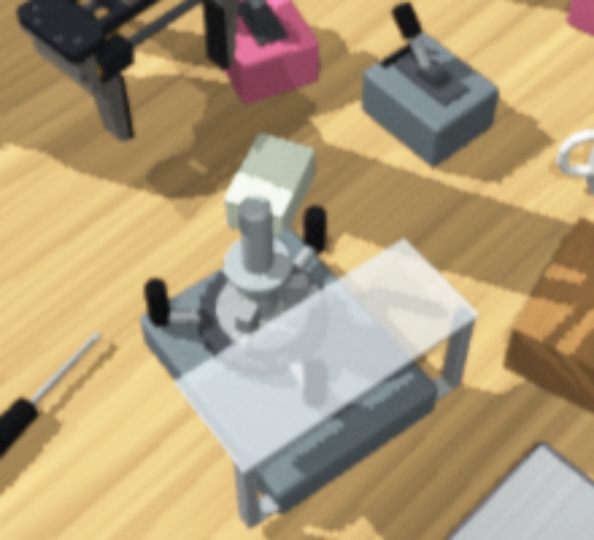

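The arbor stands upright on the chuck (crop px (257,260)). The sleeve has turned about 120° and the next handle is at (155,300), world −135°. Starting stroke 2.

```bash
python3 - <<'E'
from h import *
a0=np.radians(-135.3)
p,R=pose(a0,.25);env.reach(p,R)
p,_=pose(a0,ZG);env.movel(p,rate=.2)
effector.grasp(20);print(np.round(ft(a0),1),S()["gripper_width"],S()["t"])
d=-135.3
while d>-250:
    d-=8 if d>-200 else 3
    a=np.radians(d);p,R=pose(a,ZG)
    env.movel(p,frame=R,rate=.08 if d>-200 else .05)
    s=S();f=ft(a);lag=(s["ee_pos"][:2]-np.array(p[:2]))@np.array([-np.sin(a),np.cos(a)])
    print(round(d,1),np.round(f,1),"lag mm",round(lag*1e3,2),"mz",np.round(s["moment"][2],2),round(s["t"],2))
    if f[0]>5 or abs(lag)>.003: break
E
```

```text
[-3.7  0.4  2.1] 0.019293594722891154 30.6
-143.3 [-2.8  0.4 -0.1] lag mm -0.47 mz -0.22 30.91
-151.3 [-2.   0.4 -1.3] lag mm -0.15 mz -0.25 31.22
-159.3 [-1.9 -0.4 -1.8] lag mm -0.03 mz -0.27 31.52
-167.3 [-0.9 -0.  -1.7] lag mm -0.07 mz -0.27 31.83
-175.3 [-0.8  0.5 -2. ] lag mm -0.06 mz -0.28 32.14
-183.3 [-0.4  2.  -2. ] lag mm 0.01 mz -0.31 32.45
-191.3 [-0.6  1.3 -0.8] lag mm -0.01 mz -0.27 32.76
-199.3 [-0.4  2.9 -3. ] lag mm -0.12 mz -0.29 33.07
-207.3 [ 1.4  2.2 -1.8] lag mm 0.45 mz -0.18 33.47
-210.3 [ 5.   3.7 -0.9] lag mm 0.72 mz -0.12 33.72
-213.3 [2.8 3.7 0.8] lag mm 0.44 mz -0.27 33.97
-216.3 [ 2.6  2.8 -0.5] lag mm 0.26 mz -0.26 34.22
-219.3 [ 3.3  2.5 -0.7] lag mm 0.19 mz -0.26 34.47
-222.3 [ 2.8  4.4 -1.8] lag mm 0.09 mz -0.24 34.72
-225.3 [ 4.2  3.  -1.3] lag mm 0.22 mz -0.18 34.97
-228.3 [4.8 3.2 0.2] lag mm 0.45 mz -0.23 35.22
-231.3 [4.6 4.5 0.7] lag mm 0.71 mz -0.14 35.47
-234.3 [6.5 3.4 2.1] lag mm 1.01 mz -0.17 35.72
```

```bash
python3 - <<'E'
from h import *
d=-234.3
while d>-258:
    d-=2
    a=np.radians(d);p,R=pose(a,ZG)
    env.movel(p,frame=R,rate=.05)
    s=S();f=ft(a);lag=(s["ee_pos"][:2]-np.array(p[:2]))@np.array([-np.sin(a),np.cos(a)])
    print(round(d,1),np.round(f,1),"lag mm",round(lag*1e3,2),"w",round(s["gripper_width"],4),round(s["t"],2))
    if f[0]>12.5 or abs(lag)>.006: break
E
```

```text
-236.3 [8.5 3.1 3.4] lag mm 1.58 w 0.0192 35.97
-238.3 [8.7 3.2 4. ] lag mm 1.79 w 0.0196 36.22
-240.3 [9.1 3.6 5.1] lag mm 2.01 w 0.0196 36.47
-242.3 [9.8 2.8 6.1] lag mm 2.31 w 0.0195 36.72
-244.3 [12.1  3.1  4.8] lag mm 2.59 w 0.0196 36.97
-246.3 [11.4  2.5  6.1] lag mm 2.9 w 0.0193 37.22
-248.3 [13.2  1.9  8.2] lag mm 3.17 w 0.0196 37.47
```

```bash
python3 - <<'E'
from h import *
d=-248.3
while d>-262:
    d-=2
    a=np.radians(d);p,R=pose(a,ZG)
    env.movel(p,frame=R,rate=.05)
    s=S();f=ft(a);lag=(s["ee_pos"][:2]-np.array(p[:2]))@np.array([-np.sin(a),np.cos(a)])
    print(round(d,1),np.round(f,1),"lag mm",round(lag*1e3,2),round(s["t"],2))
    if f[0]>16.5: break
env.pause(.4); p1=S()["ee_pos"]
effector.release();env.pause(.2)
s=S();p=s["ee_pos"];print(p1,p,ft(a))
env.movel([p[0],p[1],.26],rate=.2)
p,R=pose(np.radians(-180),.27);env.reach(p,R)
im,_=viewer.read_camera("scene");cv2.imwrite("pics/crop4.png",cv2.resize(im[150:350,220:440,::-1],None,fx=2.7,fy=2.7))
for n in("arbor","handle0","isolator_tip"): print(n,[(np.round(r["at"],3).tolist(),round(r["score"],2)) for r in tip_of("scene",n)][:3])
print(S()["t"])
E
```

```text
-250.3 [13.2  2.   9.3] lag mm 3.58 37.72
-252.3 [14.4  1.7  8.3] lag mm 3.9 37.97
-254.3 [15.   0.5 10.1] lag mm 4.2 38.22
-256.3 [16.7  1.1 11.5] lag mm 4.63 38.47
[0.5151493  0.11708748 0.06769489] [0.51993061 0.11825601 0.06810993] (np.float64(0.947249273135344), np.float64(-0.08391688124022327), np.float64(0.32821179689481417))
arbor [([0.544, 0.03, 0.076], 0.55), ([0.715, -0.265, -0.003], 0.51)]
handle0 [([0.488, 0.098, 0.107], 0.93), ([0.505, -0.052, 0.106], 0.81), ([0.548, 0.033, 0.076], 0.26)]
isolator_tip [([0.478, 0.603, 0.12], 0.62), ([0.406, 0.353, 0.126], 0.49)]
42.8417
```

View pics/crop4.png

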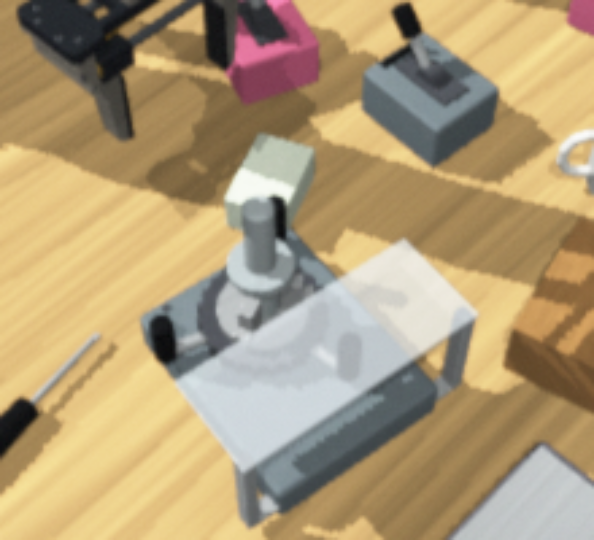

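On release the sleeve sprang back to about −233°, so the jaws hold only what the thread friction can lock. I'll re-grip, tighten moderately, then ease the hand load to zero before opening.

```bash
python3 - <<'E'
from h import *
def go(d,rate=.05):
    a=np.radians(d);p,R=pose(a,ZG);env.movel(p,frame=R,rate=rate)
    s=S();f=ft(a);e=s["ee_pos"][:2]-C
    print(round(d,1),np.round(f,1),"actual",round(np.degrees(np.arctan2(e[1],e[0]))-360,2),round(s["t"],2));return f[0]
d=-232.8;a=np.radians(d)
p,R=pose(a,.25);env.reach(p,R)
p,_=pose(a,ZG);env.movel(p,rate=.2);print(np.round(ft(a),1))
effector.grasp(20);go(d)
while d>-246:
    d-=2
    if go(d)>10: break
while d<-225:
    d+=1
    if go(d)<1: break
E
```

```text
[-0.  -0.2  0.3]
-232.8 [6.3 0.1 4.3] actual -232.14 46.24
-234.8 [6.3 0.3 5.9] actual -234.03 46.49
-236.8 [7.3 0.7 4.9] actual -235.89 46.74
-238.8 [7.5 0.7 6.3] actual -237.75 46.99
-240.8 [ 8.2 -0.   7.6] actual -239.51 47.24
-242.8 [ 8.9 -0.1  8.4] actual -241.26 47.49
-244.8 [10.5  0.5  9.8] actual -243.03 47.74
-243.8 [6.3 0.  5.7] actual -242.63 47.99
-242.8 [7.6 0.2 6.2] actual -241.75 48.24
-241.8 [ 6.5 -0.8  5.6] actual -240.83 48.49
-240.8 [ 5.8 -1.4  5.5] actual -239.96 48.74
-239.8 [5.5 0.  5.9] actual -239.02 48.99
-238.8 [ 5.2 -0.3  4.9] actual -238.08 49.24
-237.8 [ 5.8 -0.7  4. ] actual -237.18 49.49
-236.8 [ 6.  -0.2  3.4] actual -236.26 49.74
-235.8 [ 5.7 -0.3  3.5] actual -235.34 49.99
-234.8 [ 4.6 -0.3  1.3] actual -234.52 50.24
-233.8 [ 4.  -0.5  0.3] actual -233.63 50.49
-232.8 [ 3.3 -1.6 -1.2] actual -232.77 50.74
-231.8 [ 3.1 -0.8 -2.5] actual -231.75 50.99
-230.8 [ 3.2 -0.8 -2.9] actual -230.74 51.24
-229.8 [ 1.9 -0.7 -4.8] actual -229.73 51.49
-228.8 [ 2.3 -0.9 -4.3] actual -228.73 51.74
-227.8 [ 1.  -1.6 -5.3] actual -227.71 51.99
-226.8 [ 1.2 -2.  -6.2] actual -226.72 52.24
-225.8 [-0.4 -0.8 -7.1] actual -225.74 52.49
```

```bash
python3 - <<'E'
from h import *
for d in(-229,-232):
    a=np.radians(d);p,R=pose(a,ZG);env.movel(p,frame=R,rate=.06);print(np.round(ft(a),1),S()["ee_pos"])
env.pause(.3)
effector.release()
p=S()["ee_pos"];env.movel([p[0],p[1],.24],rate=.25)
print("t",S()["t"])
effector.grasp(10)
B=np.array([.4645,.346]);y=np.radians(-4.65);u=np.array([np.cos(y),np.sin(y)])
P=lambda x,z:[*(B+x*u),z]
for yaw in(85.35,-94.65,-4.65):
    try: env.reach(P(-.082,.20),down(np.radians(yaw)));break
    except env.PlanningError as e: print(yaw,e)
print("t",S()["t"],np.round(S()["ee_pos"],3))
env.movel(P(-.082,.105),rate=.15)
env.movel(P(.008,.105),rate=.08)
s=S();print(s["wrist_force"],s["t"])
env.movel(P(-.02,.105),rate=.15);env.movel(P(-.02,.22),rate=.25)
im,_=viewer.read_camera("scene");cv2.imwrite("pics/crop5.png",cv2.resize(im[120:340,220:440,::-1],None,fx=2.5,fy=2.5))
for n in("handle0","isolator_tip","arbor"): print(n,[(np.round(r["at"],3).tolist(),round(r["score"],2)) for r in tip_of("scene",n)][:3])
print(S()["t"])
E
```

```text
[ 3.3 -1.9 -4.3] [0.48135307 0.0978498  0.06792292]
[ 4.2 -1.3 -3.8] [0.48483423 0.10081519 0.06791502]
t 55.2667
t 57.675 [0.384 0.351 0.2  ]
[-0.0483685  -0.12297151 -0.64893932] 59.7333
handle0 [([0.485, 0.098, 0.105], 0.91), ([0.51, -0.052, 0.105], 0.81)]
isolator_tip [([0.476, 0.602, 0.122], 0.68), ([0.511, 0.34, 0.126], 0.54), ([0.232, 0.304, 0.122], 0.46)]
arbor [([0.543, 0.029, 0.074], 0.87)]
60.875
```

View pics/crop5.png

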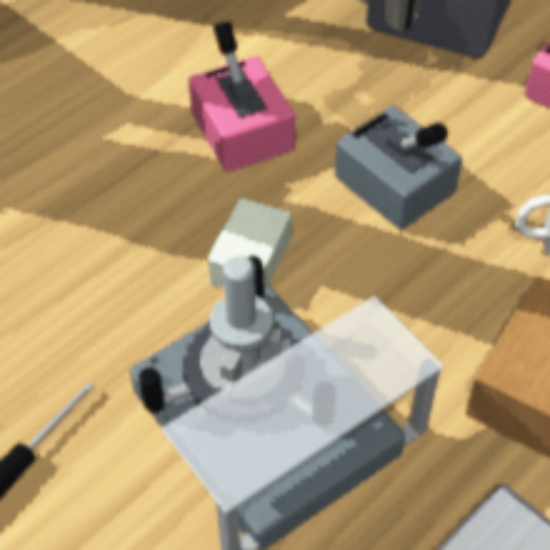

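The lever leans to +x, off its bar (crop px (430,135), tip at (0.511,0.340)). The sleeve stayed where I left it and the arbor is upright at (238,310), so I'm handing in.

```bash
python3 -c "
from h import *
print(workorder.finish_job())"
```

```text
the job is handed in; nothing more can be done
None
```

The job is handed in, but it returned no verdict: the collared arbor stands clamped in the chuck and the isolator is on, with the jaws' hold estimated from sleeve torque at about 50 N each, not measured.

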